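# Purge the air line and reset the regulating valve two turns open

### The arm

A 6-joint arm with a two-finger parallel gripper is mounted at the origin on a cart in front of the work surface, level with it; the furniture and walls round the work are solid. World frame = base frame: x ahead of the robot, y to its left, z up, the work surface at z = 0. Lengths are in m, angles in degrees, forces in N, time in s.
With the tool pointing down it reaches from about 0.3 to 0.75 m from the base axis. Payload 8.5 kg.
Tool frame: the origin (TCP) lies midway between the tips of the shut fingers; the grasp point (between the pads) lies 19 mm behind it; z points along the fingers, y is the direction in which the jaws open and shut (so a half turn about z gives the same grasp; the last joint's range is limited). The gripper opens to 85 mm and grips with 20 to 120 N. Pads are 22 mm wide; open, the fingers measure 114 mm over their backs; the gripper's body (76 mm by 85 mm) begins 54 mm behind the grasp point. The pads swing forward as they close: fully open they stand 13 mm farther back than shut.
Start: joints at [-80.804, 21.807, 74.336, -0, 83.858, -12.336], TCP at [0.202, -0.512, 0.231] pointing down, gripper open.
Joint ranges: [-178.18, 178.18], [-50.72, 133.34], [12.68, 142.11], [-81.47, 261.47], [9.98, 163.14], [-165.26, 165.26]. Speed limits (degrees/s): [136.94, 136.94, 180, 180, 180, 180].

### API

Orientations are given as a 3x3 rotation matrix whose columns are the frame's x, y, z axes.
In Python, from rig import status, eyes, env gives the robot as it stands. The module is installed in compiled form; this text tells all that it offers.
- The arm moves only by the tool play_rows, never from a script. Its argument "targets" is text: rows parted by semicolons, each of 5 numbers parted by spaces: the shift along the tool's x, y, z in m, then the turn about the tool's z in rad, then the closure, from 0 (fully open) to 1 (shut). A call has 1 to 5 rows; each row is the pose to reach, as a shift and turn from the pose commanded when the call began, along the tool's axes at that moment; what a row does not reach only later rows make up. A row lasts 1/10 s, in which the tool goes at most 50 mm and 8.59 degrees, less where a joint would pass 70% of its speed; a pose out of reach is approached as far as the arm can. A call with a gripper value outside its range is refused whole. The fingers move at their own pace and stop on an object; "force" is the grip in N (left out, the last holds). Time passes only in rows, so rows that repeat a pose let the fingers close. It gives the time, the measured TCP pose, the force and the opening at its end, in the units of the state.
- status.observe(): the state, without advancing time (a new reading comes with each control period).
- eyes.get_image(name): name is "scene" or "top" or "wrist"; returns a dict with "pixels" (384x512x3 uint8, red, green, blue), "range_z" (384x512 float32, m along the optical axis (not along the pixel's ray), 0 where there is no reading), "mtx" (3x3 intrinsics, pixels), "world_to_cam" (4x4, takes a point from world to camera coordinates); the wrist camera has in their place "T_tool_cam" (4x4, takes a point from camera to tool coordinates, whose origin is the TCP and whose axes are the flange's). Camera axes: x right, y up, looking along -z (the intrinsics and any distortion apply to the point x, -y, -z); pixel columns grow to the right and rows downward; lengths in m; the calibration is good to about 2 mm. A picture is of the moment at which its call begins: read the wrist's pose just before it.
- env.close_job(): hands the job in, once; it reports no verdict.
The state is a dict: "time_s": time; "q": joint angles; "qvel": joint speeds; "joint_efforts": joint torques, N m; "position": TCP position; "tool_rot": TCP orientation; "ft_force": force on the tool from outside, world axes, zero at the start; "wrist_torque": the same for the moment, N m; "grip_width": finger opening in m.
Only numpy, scipy, OpenCV 4.12 (cv2) and the standard library are available. Lean on these libraries where they do the work, as an engineer would, in place of code of your own. Each camera call takes 0.05 s, during which the arm holds its last target.

### The job

Reset the table's air supply: first pull the purge valve's slide knob all the way out to its click and push it fully home again. Then turn the handwheel valve clockwise until it is shut against its stop, back it off exactly two turns counter-clockwise without opening it further than that, and finish still gripping the wheel's handle and holding it there. Leave everything else on the table where it stands.

Things in the scene. Friction and masses are not known exactly. Their poses are not given: they have to be found in the camera images.
- valve: the handwheel valve, bolted to the table: an 84 x 84 x 8 mm aluminium base plate, on it a 46 mm square aluminium block 44 mm tall with a brass bonnet and short capped pipe stubs to its left and right (tips 49 mm from the middle). A round black wheel lies level above it. Origin: on the table under the wheel's axis, z up; its x axis points away from the robot at yaw 0.
- wheel_center (a point): centre of the wheel, on its vertical axis, 86 mm above the table, level with the rim's middle. The wheel has 3 spokes and a 12 mm thick rim of 45 mm mean radius (rim top at 92 mm, hub top at 96 mm). The wheel does not rise as it turns.
- valve_handle: the wheel's black upright crank handle, 18 mm diameter and 44 mm tall, standing on the rim 45 mm from the wheel's axis, from 96 to 140 mm above the table. Origin: the middle of the handle, 118 mm above the table, z up. It spins freely on its own vertical pin, so a gripper can carry it round in a circle without turning.
- valve_wheel (a joint): angle of the wheel, rad: 0 = shut against its stop; grows as the wheel is opened counter-clockwise seen from above; one turn is 6.283, two turns open is 12.566, range 0 to 18.85. At 0 the handle is on the valve's -x side and at angle a it has gone a counter-clockwise from there. Starts between 0.45 and 1.15 turns open. It takes about 3 N at the handle to turn and stays where it is left.
- slide_valve: the purge valve, bolted to the table: a plate and a 46 x 46 x 60 mm aluminium block with capped pipe stubs left and right (tips 49 mm from the middle), a small steel plug on top (67 mm above the table) and a round black knob on its front. Origin: on the table, 35 mm straight in front of the block's front face, z up; the block lies on the +x side and the knob comes out along -x of this frame, towards the robot.
- purge_knob_grip (a point): middle of the purge valve's black round knob, 42 mm above the table: 26 mm diameter, 27 mm long along its axis (the slide's direction), on a 10 mm steel stem; moves with the knob. Pushed home it is 30 mm in front of the block, with a 13 mm gap between knob and the block's brass collar.
- purge_knob (a joint): how far the purge knob is pulled out, m: 0 = home, 0.028 = fully out. A detent holds it at both ends: about 6 to 8 N to move it off either end, and past the middle it snaps on to the other end.
- dish: bystander: a round clear dish, 38 mm diameter, 11 mm high, origin under its centre
- oil: bystander: a small amber dropper bottle, 30 mm diameter, 86 mm tall, origin under its centre
- slide_case: bystander: a flat black case, 32 x 80 x 9 mm, origin under its centre
- swabs: bystander: a clear tub of swabs, 50 mm diameter, 91 mm tall, origin under its centre
- lens_can: bystander: a round lens canister with a black lid, 51 mm diameter, 71 mm tall, origin under its centre
- cap: bystander: a black dust cap, 41 mm diameter, 13 mm high, origin under its centre

How it is judged (in metres and radians):
On the way, in this order (a step that is already met when the one before it is completed fails the run):
1. the purge knob is pulled fully out (value of joint purge_knob above 0.0245 m), for 0.1 s.
2. the purge knob is pushed home again (value of joint purge_knob below 0.002 m), for 0.1 s.
3. the wheel is shut against its stop (value of joint valve_wheel below 0.08 rad), for 0.1 s.
At the end, for the whole second after the job is handed in: The wheel stands still, two turns (12.57 rad) open within 0.22 rad, the fingers grip its handle (contact force over 2 N, grasp point within 35 mm of the handle's middle) and the purge knob is home within 2 mm (value of joint valve_wheel between 12.346 and 12.786 rad and velocity of joint valve_wheel between -0.1 and 0.1 rad/s and contact force between the fingers and valve_handle above 2 N and distance between the grasp point and valve_handle below 0.035 m and value of joint purge_knob below 0.002 m); the arm keeps its last pose, push and grip.
It fails at once if the wheel is opened well beyond two turns (13.1 rad) (value of joint valve_wheel above 13.1 rad).
It fails at once if a bystander is moved more than 25 mm (distance of any of dish, oil, slide_case, swabs, lens_can, cap from where it was at the start of the episode above 0.025 m).
It also fails if it takes over 72 s, if anything falls off the work surface, if the arm or the gripper's body presses on something with over 40 N, if the wrist force passes 120 N, or if a joint passes its speed limit or range.

## Working session

There is one attempt and no reset: what is moved stays moved. The work goes in short steps, Python scripts to look and compute and a tool call to move; the robot and the scene stay as the last step left them, time stands still between calls to the robot, and variables do not carry over. Pictures are saved under pics/ and viewed, and the job is handed in when it is done.

Besides the shell and the picture viewer there is one more tool, called as name(argument=value, ...), one argument or row to a line, values as JSON. play_rows: Moves the arm, as the interface text tells. Its arguments: {"type":"object","properties":{"targets":{"type":"string"},"force":{"type":"number"}},"required":["targets"]}

```bash
mkdir -p pics
cat > h.py <<'E'
from rig import status, eyes, env
import numpy as np, cv2
E
python3 - <<'E'
from h import *
s=status.observe()
for k,v in s.items(): print(k,np.round(v,3).tolist())
for n in ("scene","top"):
    im=eyes.get_image(n); np.savez(f"{n}.npz",**im)
    cv2.imwrite(f"pics/{n}0.png",im["pixels"][:,:,::-1])
    print(n,im["mtx"].round(1).tolist(),im["world_to_cam"].round(3).tolist(),im.keys())
E
```

```text
time_s 0.0
q [-80.806, 21.842, 74.384, -0.003, 83.859, -12.336]
qvel [-0.016, -0.068, -0.058, -0.013, -0.034, -0.029]
joint_efforts [-0.002, -44.846, -23.128, -0.0, 0.005, -0.0]
position [0.202, -0.511, 0.231]
tool_rot [[0.93, 0.367, -0.0], [0.367, -0.93, 0.001], [0.0, -0.001, -1.0]]
ft_force [0.491, 0.315, 0.168]
wrist_torque [0.005, -0.001, 0.014]
grip_width 0.085
scene [[452.5, 0.0, 257.2], [0.0, 452.5, 196.9], [0.0, 0.0, 1.0]] [[-0.433, -0.901, -0.002, 0.302], [0.698, -0.338, 0.631, -0.391], [-0.569, 0.272, 0.776, -1.114], [0.0, 0.0, 0.0, 1.0]] dict_keys(['pixels', 'range_z', 'mtx', 'world_to_cam'])
top [[383.1, 0.0, 249.1], [0.0, 383.1, 196.3], [0.0, 0.0, 1.0]] [[0.019, -1.0, -0.007, 0.073], [0.999, 0.019, 0.046, -0.477], [-0.046, -0.008, 0.999, -1.149], [0.0, 0.0, 0.0, 1.0]] dict_keys(['pixels', 'range_z', 'mtx', 'world_to_cam'])
```

View pics/scene0.png

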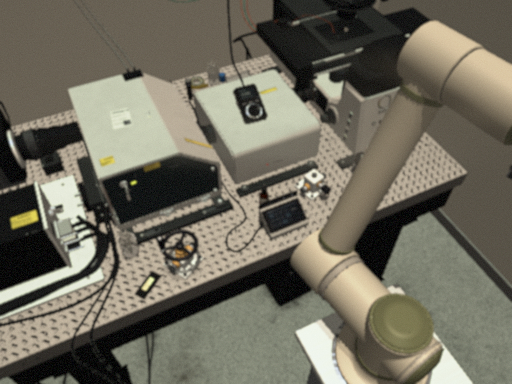

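View pics/top0.png

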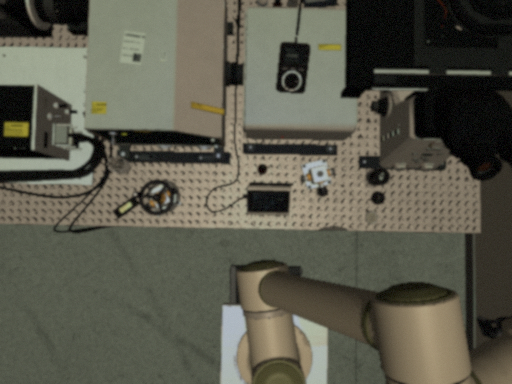

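Run:
```python
from h import *
t=np.load("top.npz")["pixels"][:,:,::-1]; s=np.load("scene.npz")["pixels"][:,:,::-1]
a=cv2.resize(t[140:235,100:230],None,fx=6,fy=6,interpolation=2)
b=cv2.resize(t[140:235,270:400],None,fx=6,fy=6,interpolation=2)
cv2.imwrite("pics/ta.png",a);cv2.imwrite("pics/tb.png",b)
cv2.imwrite("pics/sa.png",cv2.resize(s[210:310,110:240],None,fx=6,fy=6,interpolation=2))
cv2.imwrite("pics/sb.png",cv2.resize(s[145:245,240:370],None,fx=6,fy=6,interpolation=2))
```

```text
(no output)
```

View pics/ta.png

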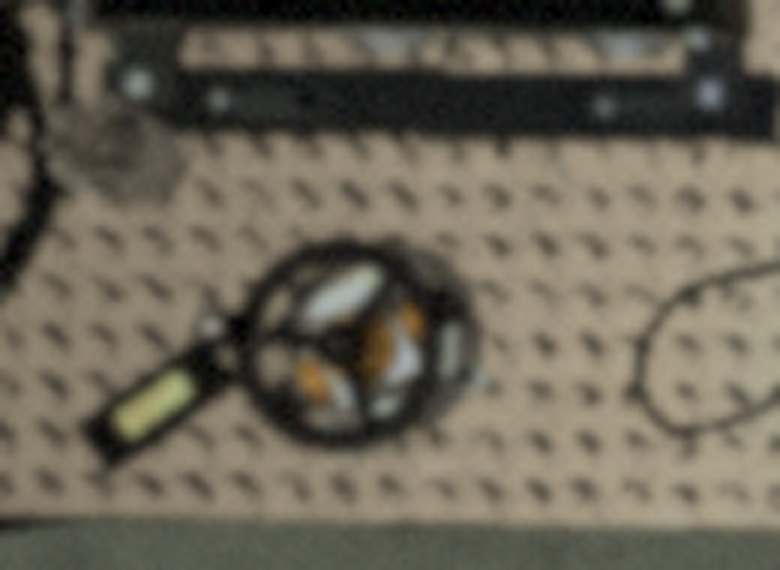

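View pics/tb.png

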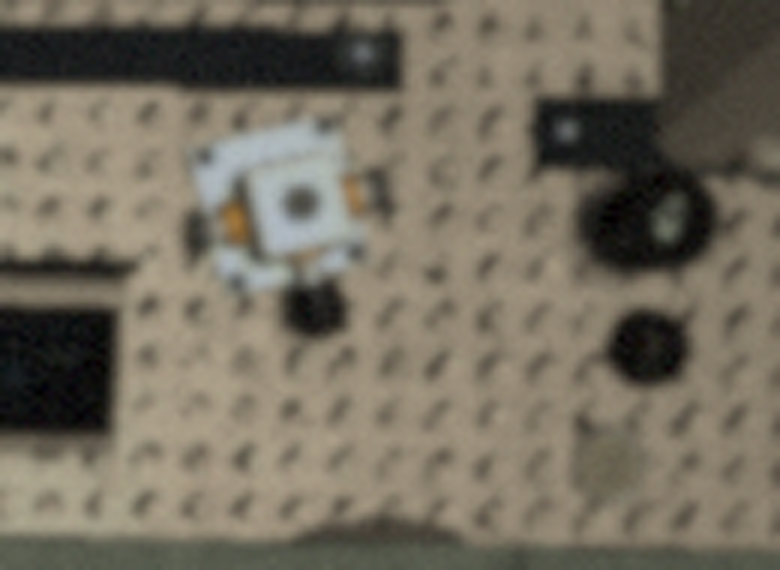

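View pics/sa.png

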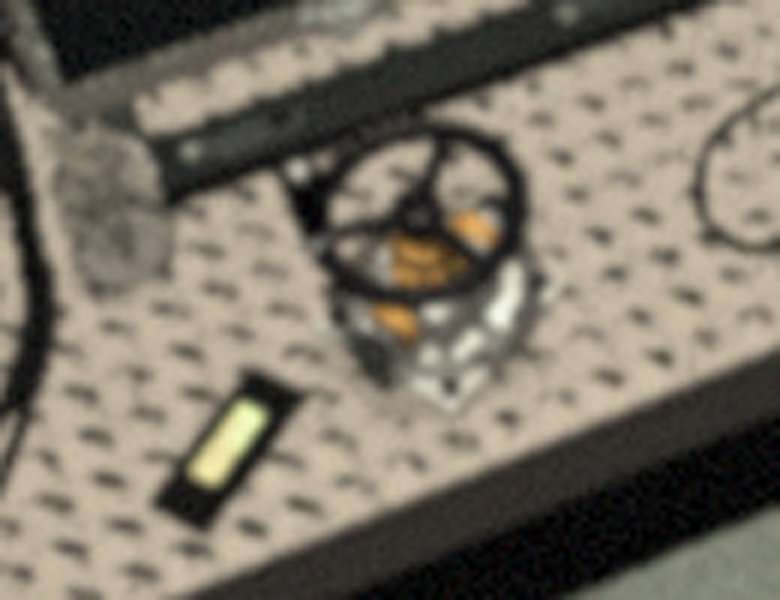

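View pics/sb.png

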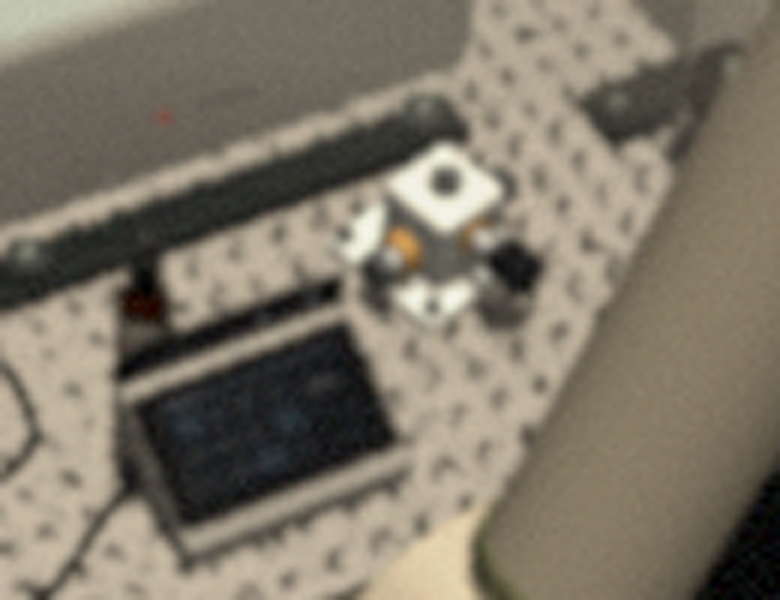

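```bash
cat >> h.py <<'E'
def ray(im,u,v,T=None):
    """world ray of a pixel; T: tool pose 4x4 for wrist"""
    K=im["mtx"]; d=np.linalg.inv(K)@[u,v,1]; d=np.array([d[0],-d[1],-d[2]])
    M=np.linalg.inv(im["world_to_cam"]) if T is None else T@im["T_tool_cam"]
    return M[:3,3],M[:3,:3]@d
def onz(im,u,v,z,T=None):
    o,d=ray(im,u,v,T); return o+d*(z-o[2])/d[2]
def two(r1,r2):
    (a,d),(b,e)=r1,r2
    t=np.linalg.lstsq(np.stack([d,-e],1),b-a,rcond=None)[0]
    p,q=a+d*t[0],b+e*t[1]; return (p+q)/2,np.linalg.norm(p-q)
def pose():
    s=status.observe(); T=np.eye(4); T[:3,:3]=s["tool_rot"]; T[:3,3]=s["position"]; return T
def deproj(im,u,v):
    o,d=ray(im,u,v); return o+d*im["range_z"][int(round(v)),int(round(u))]
E
python3 - <<'E'
from h import *
t=dict(np.load("top.npz"));s=dict(np.load("scene.npz"))
T=lambda x,y,X:(x/6+X-.4,y/6+140-.4); S=lambda x,y,X,Y:(x/6+X-.4,y/6+Y-.4)
print("plug", onz(t,*T(302,203,270),.067), onz(s,*S(447,182,240,145),.067))
print("knob", two(ray(t,*T(315,308,270)),ray(s,*S(515,265,240,145))), onz(t,*T(315,308,270),.042))
print("hub", two(ray(t,*T(343,345,100)),ray(s,*S(420,217,110,210))), onz(t,*T(343,345,100),.096))
print("pin", two(ray(t,*T(210,325,100)),ray(s,*S(298,165,110,210))), onz(t,*T(210,325,100),.14))
for n,p in dict(cap=(650,347),lens=(650,220),dish=(610,465),).items(): print(n,onz(t,*T(*p,270),.01))
print("mon",[onz(t,u,v,0.02).round(3) for u,v in((248,188),(290,212),(262,169),(246,150),(335,150))])
# max heights of region near
for u,v in((270,200),(262,168),(320,147),(180,155),(120,165)): print(u,v,deproj(t,u,v).round(3))
print("dish/swab",onz(t,*T(120,160,100),.09),"case",onz(t,*T(165,395,100),.009))
E
```

```text
plug [ 0.54316551 -0.12149995  0.067     ] [ 0.53901199 -0.11978067  0.067     ]
knob (array([ 0.49343782, -0.13444594,  0.04156124]), np.float64(0.0034540573070864946)) [ 0.49426273 -0.13284834  0.042     ]
hub (array([0.46503453, 0.34462451, 0.08021745]), np.float64(0.0007951305000914997)) [0.46459944 0.3410512  0.096     ]
pin (array([0.4703923 , 0.38893179, 0.14327399]), np.float64(0.0007180483372651972)) [0.47071475 0.39027398 0.14      ]
cap [ 0.47982516 -0.3075308   0.01      ]
lens [ 0.54408114 -0.30728165  0.01      ]
dish [ 0.42002542 -0.28769182  0.01      ]
mon [array([0.5  , 0.086, 0.02 ]), array([ 0.431, -0.041,  0.02 ]), array([0.558, 0.045, 0.02 ]), array([0.615, 0.094, 0.02 ]), array([ 0.62 , -0.174,  0.02 ])]
270 200 [0.464 0.02  0.045]
262 168 [0.554 0.046 0.08 ]
320 147 [ 0.629 -0.13   0.015]
180 155 [0.597 0.295 0.015]
120 165 [0.564 0.48  0.005]
dish/swab [0.55043647 0.45096111 0.09      ] case [0.44097407 0.45224367 0.009     ]
```

```bash
cat >> h.py <<'E'
def plan(p,ang=None):
    """tool-frame shift & turn to bring TCP to world p with tool x at world angle ang (deg)"""
    T=pose(); d=T[:3,:3].T@(np.array(p)-T[:3,3]); a=np.degrees(np.arctan2(T[1,0],T[0,0]))
    print("shift",d.round(4),"turn",None if ang is None else round(np.radians((a-ang+180)%360-180),3),"xang",a.round(2))
E
python3 - <<'E'
from h import *
plan([.46,-.13,.23],14)
t=dict(np.load("top.npz"))
v,u=np.mgrid[0:384,0:512]; K=t["mtx"];z=t["range_z"]
P=np.stack([(u-K[0,2])/K[0,0]*z,-(v-K[1,2])/K[1,1]*z,-z,np.ones_like(z)],-1)@np.linalg.inv(t["world_to_cam"]).T
print("height map rows x from .75 down, cols y .6..-.4")
ys=np.arange(.65,-.45,-.05)
print(ys.round(2))
for x in np.arange(.75,.35,-.05):
    print(round(x,2),[int(1000*np.max(P[...,2][(z>0)&(abs(P[...,0]-x)<.025)&(abs(P[...,1]-y)<.025)],initial=-.001)) for y in ys])
E
```

```text
shift [ 0.3801 -0.26    0.0012] turn 0.131 xang 21.53
height map rows x from .75 down, cols y .6..-.4
[ 0.65  0.6   0.55  0.5   0.45  0.4   0.35  0.3   0.25  0.2   0.15  0.1
  0.05 -0.   -0.05 -0.1  -0.15 -0.2  -0.25 -0.3  -0.35 -0.4 ]
0.75 [207, 19, 87, 266, 270, 269, 269, 269, 267, 237, 194, 154, 155, 197, 198, 155, 345, 344, 326, 321, 462, 464]
0.7 [206, 149, 58, 265, 271, 269, 270, 270, 268, 234, 193, 155, 156, 155, 156, 155, 353, 350, 325, 359, 390, 391]
0.65 [208, 147, 120, 266, 270, 269, 270, 269, 269, 234, 195, 154, 154, 154, 156, 155, 154, 154, 7, 391, 413, 412]
0.6 [206, 125, 105, 265, 270, 268, 268, 270, 268, 235, 193, 29, 26, 18, 19, 20, 33, 17, 21, 395, 416, 424]
0.55 [186, 34, 47, 91, 90, 18, 21, 22, 17, 22, 20, 11, 88, 6, 37, 70, 67, 7, 72, 75, 469, 466]
0.5 [35, 36, 16, 11, 7, 143, 96, 96, 9, 12, 10, 66, 72, 72, 68, 62, 63, 7, 8, 75, 464, 459]
0.45 [14, 16, 16, 14, 15, 144, 100, 96, 7, 11, 11, 53, 50, 52, 51, 7, 6, 6, 13, 17, 8, 8]
0.4 [16, 15, 6, 13, 13, 6, 98, 95, 8, 8, 6, 21, 20, 22, 19, 6, 7, 7, 16, 16, 7, 6]
```

play_rows(
  targets="0.04 -0.026 0 0.03 0;0.08 -0.052 0 0.06 0;0.12 -0.078 0 0.09 0;0.155 -0.105 0 0.12 0;0.19 -0.13 0 0.13 0",
)

```text
time_s: 0.6
position: [0.3314, -0.319, 0.2311]
tool_rot: [[0.97, 0.242, -0.0], [0.242, -0.97, 0.001], [-0.0, -0.001, -1.0]]
ft_force: [1.0, -0.0, 0.6]
grip_width: 0.0856
```

Run:
```python
from h import *
plan([.44,-.12,.20],14)
```

```text
shift [ 0.1536 -0.1668  0.0312] turn 0.0 xang 14.02
```

play_rows(
  targets="0.03 -0.035 0 0 0;0.06 -0.07 0.01 0 0;0.09 -0.105 0.02 0 0;0.12 -0.14 0.03 0 0;0.154 -0.167 0.031 0 0",
)

```text
time_s: 1.1
position: [0.4392, -0.119, 0.1993]
tool_rot: [[0.97, 0.243, -0.002], [0.243, -0.97, 0.001], [-0.002, -0.002, -1.0]]
ft_force: [0.6, -1.0, 0.5]
grip_width: 0.0857
```

```bash
cat >> h.py <<'E'
def wshot(name):
    T=pose(); im=eyes.get_image("wrist"); np.savez(name+".npz",T=T,**im)
    cv2.imwrite(f"pics/{name}.png",im["pixels"][:,:,::-1]); return im,T
E
python3 - <<'E'
from h import *
im,T=wshot("w1"); print(T.round(3).tolist(), im["T_tool_cam"].round(3).tolist(), im["mtx"].round(1).tolist())
E
```

```text
[[0.97, 0.243, -0.002, 0.439], [0.243, -0.97, 0.001, -0.119], [-0.002, -0.002, -1.0, 0.199], [0.0, 0.0, 0.0, 1.0]] [[0.0, 0.949, 0.316, 0.082], [1.0, -0.0, -0.001, 0.0], [-0.0, 0.316, -0.949, -0.143], [0.0, 0.0, 0.0, 1.0]] [[320.6, 0.0, 252.4], [0.0, 320.6, 190.7], [0.0, 0.0, 1.0]]
```

View pics/w1.png

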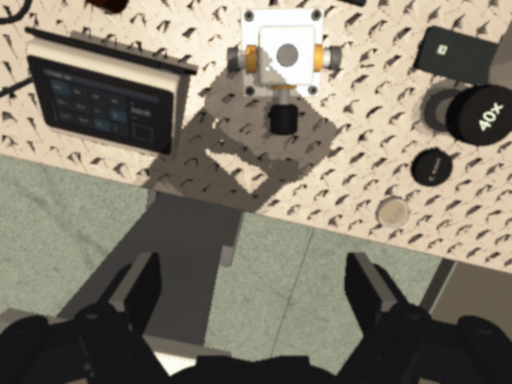

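Run:
```python
from h import *
im,T=dict(np.load("w1.npz")),np.load("w1.npz")["T"]
p=lambda u,v,z:onz(im,u,v,z,T).round(4)
g=im["pixels"].max(2)
print(g[118,262:308]); print(g[92:145,285])
print("plug",p(287,55,.067))
print("knob axis",p(285,118,.042),p(284.5,118,.05))
print("base corners",[p(u,v,.008) for u,v in((249,15),(317,15),(249,90),(316,91))])
print("block top",[p(u,v,.06) for u,v in((260,27),(313,27),(259,86),(316,86))])
```

```text
[124 111 100  92  83  74  69  62  41  22  17  19  15  20  22  21  22  22
  24  26  29  30  30  29  29  26  21  27  25  23  24  22  20  22  33  65
  98 114 118 121 125 126 128 127 125 125]
[145 147 148 148 148 148 147 144 146 148 146 131  97  56  28  24  23  27
  32  29  30  30  34  29  30  28  29  30  32  30  29  28  29  30  29  28
  27  29  28  26  24  23  43  80 112 125 128 125 118 110 102 106 109]
plug [ 0.5464 -0.1203  0.067 ]
knob axis [ 0.497  -0.1353  0.042 ] [ 0.4975 -0.1339  0.05  ]
base corners [array([ 0.5766, -0.0811,  0.008 ]), array([ 0.592 , -0.1424,  0.008 ]), array([ 0.5121, -0.0971,  0.008 ]), array([ 0.5274, -0.1621,  0.008 ])]
block top [array([ 0.5616, -0.0944,  0.06  ]), array([ 0.5718, -0.1352,  0.06  ]), array([ 0.5183, -0.1048,  0.06  ]), array([ 0.53  , -0.1511,  0.06  ])]
```

Run:
```python
from h import *
plan([.494,-.1338,.09],14)
plan([.494,-.1338,.025],14)
```

```text
shift [0.0456 0.0312 0.1096] turn 0.005 xang 14.3
shift [0.0455 0.0313 0.1746] turn 0.005 xang 14.3
```

play_rows(
  targets="0.023 0.016 0.04 0 0.3;0.0455 0.031 0.08 0 0.3;0.0455 0.031 0.11 0 0.3;0.0455 0.031 0.14 0 0.3;0.0455 0.031 0.14 0 0.3",
  force=30,
)

```text
time_s: 1.65
position: [0.4895, -0.1396, 0.0571]
tool_rot: [[0.97, 0.243, -0.007], [0.243, -0.97, 0.004], [-0.006, -0.005, -1.0]]
ft_force: [0.3, -0.4, 0.7]
grip_width: 0.0596
```

Run:
```python
from h import *
im,T=wshot("w2"); plan([.494,-.1338,.025],14)
```

```text
shift [ 0.005  -0.0052  0.0344] turn 0.001 xang 14.08
```

View pics/w2.png

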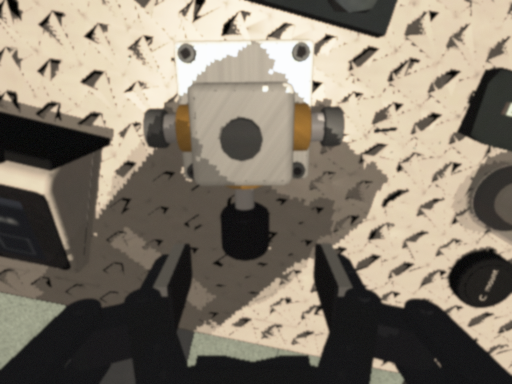

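play_rows(
  targets="0 0 0 0 0.3;0 0 0 0 0.3",
)

```text
time_s: 1.9
position: [0.492, -0.1409, 0.062]
tool_rot: [[0.97, 0.243, 0.003], [0.243, -0.97, -0.001], [0.002, 0.002, -1.0]]
ft_force: [-0.7, 0.8, -0.2]
grip_width: 0.0598
```

Run:
```python
from h import *
im,T=dict(np.load("w2.npz")),np.load("w2.npz")["T"]
for c in((244,140,.067),(245,232,.042)): print(onz(im,*c,T).round(4))
plan([.494,-.1338,.025],14)
```

```text
[ 0.547  -0.1218  0.067 ]
[ 0.494  -0.1344  0.042 ]
shift [ 0.0036 -0.0065  0.037 ] turn 0.001 xang 14.08
```

play_rows(
  targets="0.0035 -0.0065 0.01 0 0.3;0.0035 -0.0065 0.025 0 0.3;0.0035 -0.0065 0.037 0 0.3;0.0035 -0.0065 0.037 0 0.3;0.0035 -0.0065 0.037 0 0.3",
)

```text
time_s: 2.4
position: [0.4933, -0.1331, 0.0236]
tool_rot: [[0.97, 0.244, 0.0], [0.244, -0.97, -0.0], [0.0, 0.0, -1.0]]
ft_force: [0.4, -0.3, 0.1]
grip_width: 0.0595
```

Run:
```python
from h import *
im,T=wshot("w3"); plan([.494,-.1338,.025],14)
```

```text
shift [ 0.0004  0.0007 -0.0011] turn 0.002 xang 14.09
```

View pics/w3.png

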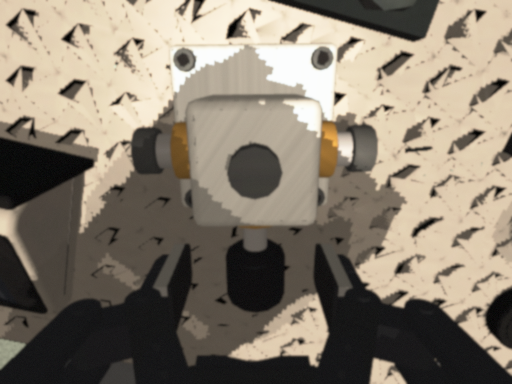

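play_rows(
  targets="0 0 0 0 0.8;0 0 0 0 0.8;0 0 0 0 0.8;0 0 0 0 0.8;0 0 0 0 0.8",
  force=40,
)

```text
time_s: 2.95
position: [0.4935, -0.1342, 0.024]
tool_rot: [[0.97, 0.243, 0.001], [0.243, -0.97, -0.002], [0.001, 0.002, -1.0]]
ft_force: [-2.4, -5.4, 5.8]
grip_width: 0.0248
```

play_rows(
  targets="-0.008 0 0 0 0.8;-0.016 0 0 0 0.8;-0.023 0 0 0 0.8;-0.028 0 0 0 0.8;-0.03 0 0 0 0.8",
)

```text
time_s: 3.45
position: [0.4662, -0.1415, 0.0241]
tool_rot: [[0.97, 0.242, 0.007], [0.242, -0.97, -0.002], [0.006, 0.003, -1.0]]
ft_force: [17.2, 5.2, -3.8]
grip_width: 0.0248
```

play_rows(
  targets="0 0 0 0 0.8;0 0 0 0 0.8;0 0 0 0 0.8",
)

```text
time_s: 3.75
position: [0.4663, -0.1414, 0.0241]
tool_rot: [[0.97, 0.243, 0.006], [0.243, -0.97, -0.002], [0.005, 0.003, -1.0]]
ft_force: [9.4, -0.7, 0.9]
grip_width: 0.0244
```

Run:
```python
from h import *
im,T=wshot("w4"); print(T[:3,3])
```

```text
[ 0.46633708 -0.14138337  0.02406608]
```

View pics/w4.png

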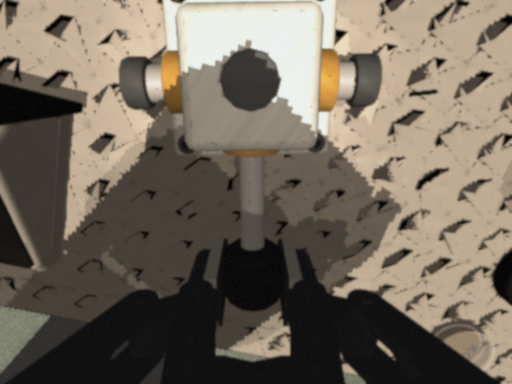

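play_rows(
  targets="0.008 0 0 0 0.8;0.016 0 0 0 0.8;0.024 0 0 0 0.8;0.03 0 0 0 0.8;0.033 0 0 0 0.8",
)

```text
time_s: 4.3
position: [0.4937, -0.1339, 0.0237]
tool_rot: [[0.969, 0.245, -0.007], [0.245, -0.969, -0.003], [-0.007, 0.001, -1.0]]
ft_force: [-27.6, -21.4, 19.0]
grip_width: 0.0246
```

play_rows(
  targets="0 0 0 0 0.8;0 0 0 0 0.8;0 0 0 0 0.8",
)

```text
time_s: 4.6
position: [0.4936, -0.134, 0.0238]
tool_rot: [[0.97, 0.244, -0.005], [0.244, -0.97, -0.002], [-0.006, 0.001, -1.0]]
ft_force: [-16.6, -14.4, 14.3]
grip_width: 0.0245
```

Back where it started, pressing firmly against home. Release by opening and going straight up.

play_rows(
  targets="-0.003 0 0 0 0.4;-0.003 0 0 0 0.3;-0.003 0 0 0 0.3;-0.003 0 0 0 0.3;-0.003 0 0 0 0.3",
)

```text
time_s: 5.1
position: [0.4932, -0.1331, 0.0232]
tool_rot: [[0.97, 0.244, -0.0], [0.244, -0.97, 0.0], [-0.0, -0.0, -1.0]]
ft_force: [0.2, 0.4, -0.1]
grip_width: 0.0596
```

Run:
```python
from h import *
im,T=wshot("w5"); print(T[:3,3])
```

```text
[ 0.49316409 -0.13305464  0.02318658]
```

View pics/w5.png

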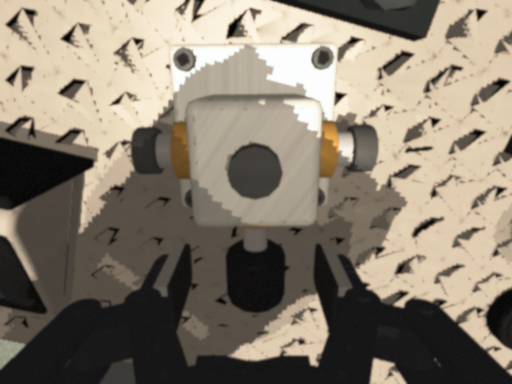

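play_rows(
  targets="0 0 -0.03 0 0.3;0 0 -0.075 0 0.3;0 0 -0.12 0.06 0.3;0 0 -0.165 0.12 0.3;-0.02 0 -0.2 0.244 0.3",
)

```text
time_s: 5.65
position: [0.4747, -0.1381, 0.226]
tool_rot: [[1.0, -0.0, 0.003], [-0.0, -1.0, -0.001], [0.003, 0.001, -1.0]]
ft_force: [-0.8, -0.8, -0.9]
grip_width: 0.06
```

play_rows(
  targets="-0.01 -0.045 -0.01 0.05 0.3;-0.02 -0.09 -0.02 0.05 0.3;-0.03 -0.135 -0.02 0.05 0.3;-0.04 -0.18 -0.02 0.05 0.3;-0.05 -0.225 -0.02 0.05 0.3",
)

```text
time_s: 6.15
position: [0.4225, 0.0884, 0.2435]
tool_rot: [[0.999, -0.049, 0.0], [-0.049, -0.999, 0.0], [0.0, -0.0, -1.0]]
ft_force: [1.3, 1.6, -0.1]
grip_width: 0.0595
```

Run:
```python
from h import *
s=status.observe();print(s["q"].round(1),s["position"].round(3)); plan([.37,.34,.26],0)
```

```text
[-4.   9.2 90.2  0.  80.5 88.8] [0.422 0.088 0.243]
shift [-0.0646 -0.2487 -0.0165] turn -0.049 xang -2.78
```

play_rows(
  targets="-0.012 -0.048 0 -0.049 0.3;-0.024 -0.096 0 -0.049 0.3;-0.036 -0.144 -0.01 -0.049 0.3;-0.048 -0.192 -0.0165 -0.049 0.3;-0.0646 -0.235 -0.0165 -0.049 0.3",
)

```text
time_s: 6.65
position: [0.3696, 0.3269, 0.2606]
tool_rot: [[1.0, 0.001, 0.002], [0.001, -1.0, 0.001], [0.002, -0.001, -1.0]]
ft_force: [0.2, -0.2, 0.5]
grip_width: 0.06
```

play_rows(
  targets="0 -0.014 0 0 0.3;0 -0.014 0 0 0.3;0 -0.014 0 0 0.3",
)

```text
time_s: 6.95
position: [0.3703, 0.3378, 0.2596]
tool_rot: [[1.0, 0.001, -0.0], [0.001, -1.0, -0.001], [-0.0, 0.001, -1.0]]
ft_force: [0.7, -0.0, -1.2]
grip_width: 0.0602
```

Run:
```python
from h import *
im,T=wshot("w6"); print(T.round(4).tolist())
```

```text
[[1.0, 0.0007, -0.0004, 0.3703], [0.0007, -1.0, -0.0007, 0.3378], [-0.0004, 0.0007, -1.0, 0.2596], [0.0, 0.0, 0.0, 1.0]]
```

View pics/w6.png

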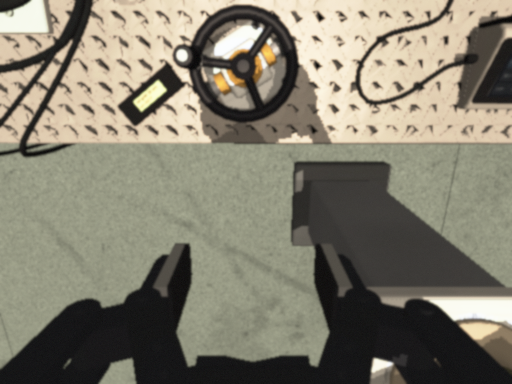

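Run:
```python
from h import *
z=np.load("w6.npz"); im,T=dict(z),z["T"]
cv2.imwrite("pics/w6z.png",cv2.resize(im["pixels"][0:130,160:310,::-1],None,fx=4.6,fy=4.6,interpolation=2))
# rim outer: points on plane z=.086, r=51
m=(im["pixels"].max(2)<50).astype(np.uint8); m[130:]=0
n,l=cv2.connectedComponents(m); k=l[66,244]; print(k)
c=max(cv2.findContours((l==k).astype(np.uint8),0,1)[0],key=cv2.contourArea)[:,0]
W=np.array([onz(im,u,v,.086,T)[:2] for u,v in c])
A=np.c_[2*W,np.ones(len(W))]; sel=np.ones(len(W),bool)
for _ in range(15):
    s=np.linalg.lstsq(A[sel],(W[sel]**2).sum(1),rcond=None)[0]; r=np.sqrt(s[2]+s[:2]@s[:2]); e=np.abs(np.linalg.norm(W-s[:2],axis=1)-r); sel=e<max(.0015,np.median(e))
print("rim",s[:2],r,sel.sum(),len(W))
print("hub",onz(im,244,65.5,.096,T),"handle top",onz(im,184,56,.14,T))
```

```text
0
rim [0.24136925 0.33350718] 0.2898174159876846 1011 2023
hub [0.46795759 0.34523973 0.096     ] handle top [0.47240702 0.38963073 0.14      ]
```

View pics/w6z.png

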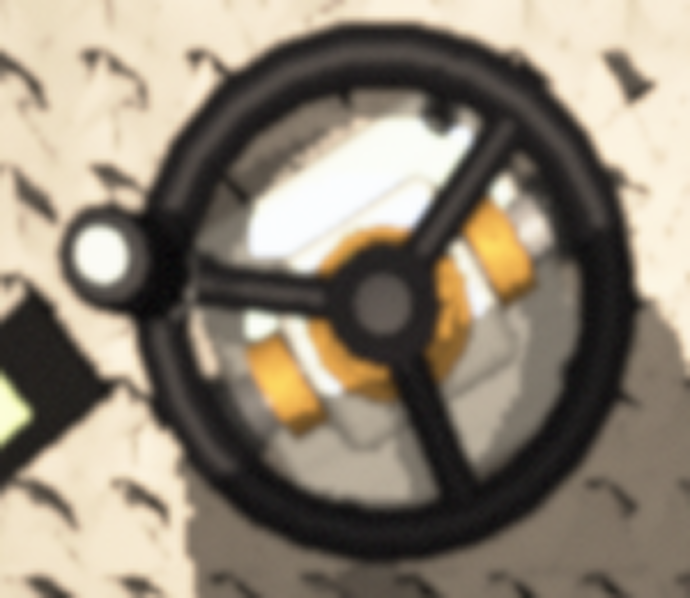

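Run:
```python
from h import *
z=np.load("w6.npz"); im,T=dict(z),z["T"]
print("rim c",onz(im,244.3,63.3,.086,T),"rim L/R/T/B",[onz(im,u,v,.086,T)[:2].round(4) for u,v in((160+143/4.6,63),(160+632/4.6,63),(244.3,25/4.6),(244.3,558/4.6))])
print("handle",onz(im,183.5,55.9,.14,T))
t=dict(np.load("top.npz"))
v,u=np.mgrid[0:384,0:512]; K=t["mtx"];d=t["range_z"]
P=np.stack([(u-K[0,2])/K[0,0]*d,-(v-K[1,2])/K[1,1]*d,-d,np.ones_like(d)],-1)@np.linalg.inv(t["world_to_cam"]).T
q=P[(d>0)&(P[...,2]>.1)&(abs(P[...,1]-.37)<.12)&(P[...,0]<.65)&(P[...,0]>.53)]
print("box min x",np.percentile(q[:,0],[0,1,5]), q[q[:,0]<.585][:5,:3].round(3))
plan([.4715,.3895,.16],0)
```

```text
rim c [0.47034741 0.34518241 0.086     ] rim L/R/T/B [array([0.4705, 0.3941]), array([0.4707, 0.2964]), array([0.5174, 0.3449]), array([0.4179, 0.3455])]
handle [0.47247661 0.3900048  0.14      ]
box min x [0.58833476 0.60117479 0.61874034] []
shift [ 0.101  -0.0521  0.0996] turn -0.0 xang -0.02
```

play_rows(
  targets="0.035 -0.018 0 0 0.3;0.07 -0.036 0.03 0 0.3;0.101 -0.052 0.06 0 0.3;0.101 -0.052 0.1 0 0.3;0.101 -0.052 0.1 0 0.3",
)

```text
time_s: 7.5
position: [0.4702, 0.3879, 0.1546]
tool_rot: [[1.0, -0.002, -0.01], [-0.002, -1.0, -0.005], [-0.01, 0.005, -1.0]]
ft_force: [-0.8, -1.1, 0.8]
grip_width: 0.0596
```

play_rows(
  targets="0 0 0 0 0.3;0 0 0 0 0.3",
)

```text
time_s: 7.7
position: [0.4718, 0.3904, 0.1627]
tool_rot: [[1.0, 0.0, 0.004], [0.0, -1.0, 0.002], [0.004, -0.002, -1.0]]
ft_force: [-0.5, -0.7, 1.2]
grip_width: 0.0597
```

Run:
```python
from h import *
im,T=wshot("w7"); print(T[:3,3]); plan([.4715,.3895,.104],0)
```

```text
[0.47182083 0.39039469 0.16265019]
shift [-0.0004  0.0012  0.0586] turn 0.0 xang 0.02
```

View pics/w7.png

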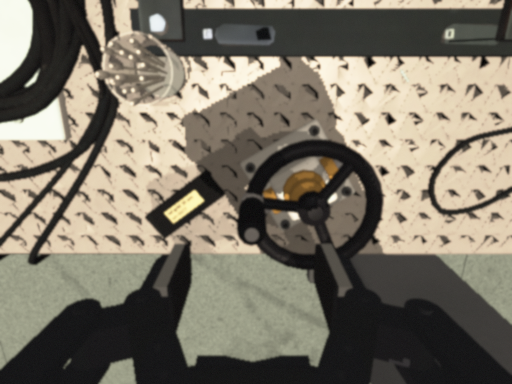

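Run:
```python
from h import *
z=np.load("w7.npz"); im,T=dict(z),z["T"]
print(onz(im,251,234,.14,T), "hub",onz(im,316,206,.096,T))
```

```text
[0.47273368 0.39123107 0.14      ] hub [0.47303529 0.34589878 0.096     ]
```

play_rows(
  targets="0 0 0.02 0 0.3;0 0 0.04 0 0.3;0 0 0.057 0 0.3;0 0 0.057 0 0.3;0 0 0.057 0 0.3",
)

```text
time_s: 8.25
position: [0.4715, 0.3909, 0.1046]
tool_rot: [[1.0, 0.001, 0.002], [0.001, -1.0, 0.001], [0.002, -0.001, -1.0]]
ft_force: [0.2, -0.4, 0.1]
grip_width: 0.0597
```

play_rows(
  targets="0 0 0 0 0.95;0 0 0 0 0.95;0 0 0 0 0.95;0 0 0 0 0.95;0 0 0 0 0.95",
  force=35,
)

```text
time_s: 8.75
position: [0.4713, 0.3911, 0.1037]
tool_rot: [[1.0, 0.001, 0.001], [0.001, -1.0, 0.001], [0.001, -0.001, -1.0]]
ft_force: [-0.9, 1.9, 5.9]
grip_width: 0.0172
```

Run:
```python
from h import *
im,T=wshot("w8"); s=status.observe();print(T[:3,3],s["ft_force"],s["wrist_torque"],s["grip_width"],s["q"])
```

```text
[0.47129651 0.39106769 0.10367809] [-1.13771354  1.95302317  6.16735977] [0.24725031 0.20865568 0.02780183] 0.016840385778062305 [2.86138346e+01 3.43394975e+01 7.48088549e+01 2.40451065e-02
 7.07482662e+01 1.18554254e+02]
```

View pics/w8.png

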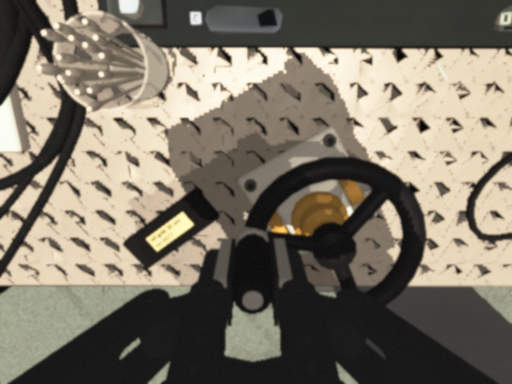

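```bash
cat >> h.py <<'E'
def arc(t0,step,n=5,R=45.):
    a=np.radians(t0); o=[]
    for k in range(1,n+1):
        b=a+np.radians(step*k); o.append((round(R*(np.cos(b)-np.cos(a)),1),round(-R*(np.sin(b)-np.sin(a)),1)))
    print(t0,"->",t0+step*n,o)
E
python3 - <<'E'
from h import *
for t in (86,-4,-94): arc(t,-18)
E
```

```text
86 -> -4 [(np.float64(13.7), np.float64(3.2)), (np.float64(25.8), np.float64(10.4)), (np.float64(35.0), np.float64(21.0)), (np.float64(40.5), np.float64(34.0)), (np.float64(41.8), np.float64(48.0))]
-4 -> -94 [(np.float64(-3.2), np.float64(13.7)), (np.float64(-10.4), np.float64(25.8)), (np.float64(-21.0), np.float64(35.0)), (np.float64(-34.0), np.float64(40.5)), (np.float64(-48.0), np.float64(41.8))]
-94 -> -184 [(np.float64(-13.7), np.float64(-3.2)), (np.float64(-25.8), np.float64(-10.4)), (np.float64(-35.0), np.float64(-21.0)), (np.float64(-40.5), np.float64(-34.0)), (np.float64(-41.8), np.float64(-48.0))]
```

play_rows(
  targets="0.0137 0.0032 0 0 0.95;0.0258 0.0104 0 0 0.95;0.035 0.021 0 0 0.95;0.0405 0.034 0 0 0.95;0.0418 0.048 0 0 0.95",
)

```text
time_s: 9.3
position: [0.5112, 0.3429, 0.1035]
tool_rot: [[1.0, 0.001, -0.004], [0.001, -1.0, 0.001], [-0.004, -0.001, -1.0]]
ft_force: [-16.0, 5.3, 12.4]
grip_width: 0.0172
```

play_rows(
  targets="-0.0047 0.0137 0 0 0.95;-0.0119 0.0258 0 0 0.95;-0.0225 0.035 0 0 0.95;-0.0355 0.0405 0 0 0.95;-0.0495 0.0418 0 0 0.95",
)

```text
time_s: 9.8
position: [0.4644, 0.3012, 0.1037]
tool_rot: [[1.0, 0.0, 0.004], [0.0, -1.0, 0.002], [0.004, -0.002, -1.0]]
ft_force: [4.9, 10.7, 0.8]
grip_width: 0.0168
```

Run:
```python
from h import *
arc(-94,-13,4);
```

```text
-94 -> -146 [(np.float64(-10.0), np.float64(-1.9)), (np.float64(-19.4), np.float64(-5.9)), (np.float64(-27.6), np.float64(-12.0)), (np.float64(-34.2), np.float64(-19.7))]
```

play_rows(
  targets="-0.01 -0.0025 0 0 0.95;-0.0194 -0.0065 0 0 0.95;-0.0276 -0.0125 0 0 0.95;-0.0342 -0.0202 0 0 0.95;-0.0342 -0.0202 0 0 0.95",
)

```text
time_s: 10.3
position: [0.4284, 0.3218, 0.1036]
tool_rot: [[1.0, 0.002, 0.0], [0.002, -1.0, 0.0], [0.0, -0.0, -1.0]]
ft_force: [-3.3, 0.1, 10.6]
grip_width: 0.0171
```

Run:
```python
from h import *
im,T=wshot("w9"); s=status.observe();print(T[:3,3],s["ft_force"],s["wrist_torque"],s["grip_width"])
i=eyes.get_image("top"); cv2.imwrite("pics/t9.png",cv2.resize(i["pixels"][140:235,100:230,::-1],None,fx=6,fy=6,interpolation=2))
```

```text
[0.42839082 0.32178704 0.10363088] [-4.87896746  0.01059932  9.99432866] [0.0952558  0.6485085  0.04814336] 0.017185735701335074
```

View pics/w9.png

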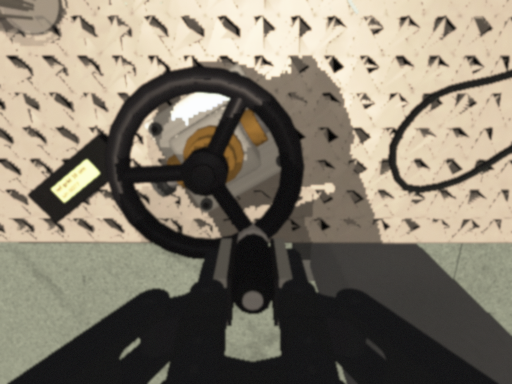

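```bash
cat >> h.py <<'E'
from scipy.optimize import least_squares
def cfit(P):
    P=np.array(P); r=least_squares(lambda c:np.hypot(*(P-c).T)-.045,P.mean(0)); print("C",r.x.round(4),"res mm",(r.fun*1e3).round(2),"ang",np.degrees(np.arctan2(*(P-r.x).T[::-1])).round(1)); return r.x
E
python3 - <<'E'
from h import *
cfit([(.4713,.391),(.5112,.3429),(.4644,.3012),(.4284,.3218)])
arc(-146,-6,3)
E
```

```text
C [0.4663 0.3462] res mm [0.08 0.04 0.04 0.06] ang [  83.6   -4.2  -92.4 -147.2]
-146 -> -164 [(np.float64(-2.4), np.float64(-4.0)), (np.float64(-4.4), np.float64(-8.3)), (np.float64(-6.0), np.float64(-12.8))]
```

play_rows(
  targets="-0.0012 -0.002 0 0 0.95;-0.0024 -0.004 0 0 0.95;-0.0024 -0.004 0 0 0.95;-0.0024 -0.004 0 0 0.95",
)

```text
time_s: 10.8
position: [0.4274, 0.3235, 0.1036]
tool_rot: [[1.0, 0.001, 0.001], [0.001, -1.0, -0.003], [0.001, 0.003, -1.0]]
ft_force: [0.8, -10.9, 11.0]
grip_width: 0.017
```

play_rows(
  targets="-0.0008 -0.0018 0 0 0.95;-0.0015 -0.0035 0 0 0.95;-0.0015 -0.0035 0 0 0.95;-0.0015 -0.0035 0 0 0.95",
)

```text
time_s: 11.2
position: [0.4273, 0.3238, 0.1036]
tool_rot: [[1.0, 0.001, 0.003], [0.001, -1.0, -0.01], [0.003, 0.01, -1.0]]
ft_force: [7.8, -31.4, 12.1]
grip_width: 0.0168
```

Run:
```python
from h import *
im,T=wshot("w10"); s=status.observe();print(T[:3,3],s["ft_force"],s["grip_width"])
P=T[:2,3]-[.4663,.3462]; print(np.hypot(*P),np.degrees(np.arctan2(P[1],P[0])))
```

```text
[0.42726644 0.32375746 0.10359751] [  7.67071683 -31.19238001  11.9684579 ] 0.017174863958888745
0.045025402449518866 -150.1030374807206
```

View pics/w10.png

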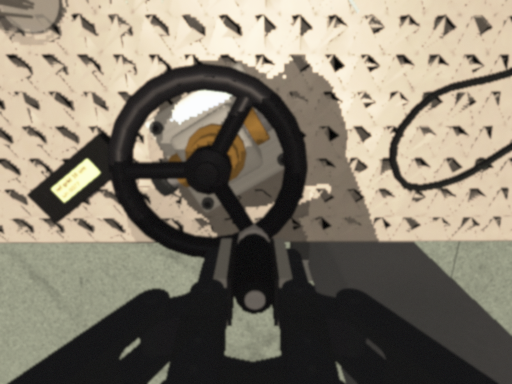

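```bash
cat >> h.py <<'E'
def arcabs(cmd,t0,step=18,n=5,C=(.4663,.3462)):
    for k in range(1,n+1):
        b=np.radians(t0+step*k); p=np.array(C)+.045*np.array([np.cos(b),np.sin(b)]); print(round(t0+step*k,1),"shift",((p-cmd)*[1,-1]*1e3).round(1),"abs",p.round(4))
E
python3 - <<'E'
from h import *
arcabs((.4257,.3288),-149.9)
for t in (-59.9,30.1,120.1,-149.9): arc(t,18)
E
```

```text
-131.9 shift [10.5 16.1] abs [0.4362 0.3127]
-113.9 shift [22.4 23.7] abs [0.4481 0.3051]
-95.9 shift [36.  27.4] abs [0.4617 0.3014]
-77.9 shift [50.  26.6] abs [0.4757 0.3022]
-59.9 shift [63.2 21.5] abs [0.4889 0.3073]
-59.9 -> 30.1 [(np.float64(10.9), np.float64(-8.9)), (np.float64(18.6), np.float64(-20.7)), (np.float64(22.2), np.float64(-34.3)), (np.float64(21.4), np.float64(-48.4)), (np.float64(16.4), np.float64(-61.5))]
30.1 -> 120.1 [(np.float64(-8.9), np.float64(-10.9)), (np.float64(-20.7), np.float64(-18.6)), (np.float64(-34.3), np.float64(-22.2)), (np.float64(-48.4), np.float64(-21.4)), (np.float64(-61.5), np.float64(-16.4))]
120.1 -> 210.1 [(np.float64(-10.9), np.float64(8.9)), (np.float64(-18.6), np.float64(20.7)), (np.float64(-22.2), np.float64(34.3)), (np.float64(-21.4), np.float64(48.4)), (np.float64(-16.4), np.float64(61.5))]
-149.9 -> -59.900000000000006 [(np.float64(8.9), np.float64(10.9)), (np.float64(20.7), np.float64(18.6)), (np.float64(34.3), np.float64(22.2)), (np.float64(48.4), np.float64(21.4)), (np.float64(61.5), np.float64(16.4))]
```

play_rows(
  targets="0.0105 0.0161 0 0 0.95;0.0224 0.0237 0 0 0.95;0.036 0.0274 0 0 0.95;0.05 0.0266 0 0 0.95;0.0632 0.0215 0 0 0.95",
)

```text
time_s: 11.75
position: [0.4885, 0.3072, 0.1036]
tool_rot: [[1.0, 0.0, -0.001], [0.0, -1.0, 0.0], [-0.001, -0.0, -1.0]]
ft_force: [-8.2, 4.9, 9.5]
grip_width: 0.0166
```

play_rows(
  targets="0.0109 -0.0089 0 0 0.95;0.0186 -0.0207 0 0 0.95;0.0222 -0.0343 0 0 0.95;0.0214 -0.0484 0 0 0.95;0.0164 -0.0615 0 0 0.95",
)

```text
time_s: 12.25
position: [0.5054, 0.3685, 0.1036]
tool_rot: [[1.0, 0.0, 0.001], [0.0, -1.0, -0.001], [0.001, 0.001, -1.0]]
ft_force: [-3.8, -7.2, 11.2]
grip_width: 0.0168
```

play_rows(
  targets="-0.0089 -0.0109 0 0 0.95;-0.0207 -0.0186 0 0 0.95;-0.0343 -0.0222 0 0 0.95;-0.0484 -0.0214 0 0 0.95;-0.0615 -0.0164 0 0 0.95",
)

```text
time_s: 12.75
position: [0.444, 0.3858, 0.1037]
tool_rot: [[1.0, 0.001, 0.004], [0.001, -1.0, 0.002], [0.004, -0.002, -1.0]]
ft_force: [5.7, -3.4, 6.1]
grip_width: 0.0171
```

play_rows(
  targets="-0.0109 0.0089 0 0 0.95;-0.0186 0.0207 0 0 0.95;-0.0222 0.0343 0 0 0.95;-0.0214 0.0484 0 0 0.95;-0.0164 0.0615 0 0 0.95",
)

```text
time_s: 13.25
position: [0.427, 0.3238, 0.1037]
tool_rot: [[1.0, 0.001, 0.001], [0.001, -1.0, 0.002], [0.001, -0.002, -1.0]]
ft_force: [3.0, 7.1, 3.8]
grip_width: 0.017
```

Run:
```python
from h import *
im,T=wshot("w11"); s=status.observe();print(T[:3,3],s["ft_force"],s["grip_width"],s["q"])
P=T[:2,3]-[.4663,.3462]; print(np.hypot(*P),np.degrees(np.arctan2(P[1],P[0])))
```

```text
[0.42698674 0.32383815 0.10370017] [-1.58832075 -1.55142414  9.28719064] 0.016871664505583386 [ 2.42887078e+01  2.77661024e+01  8.77858424e+01 -6.03288877e-02
  6.43267697e+01  1.14290203e+02]
0.04522814284030354 -150.36826333536052
```

View pics/w11.png

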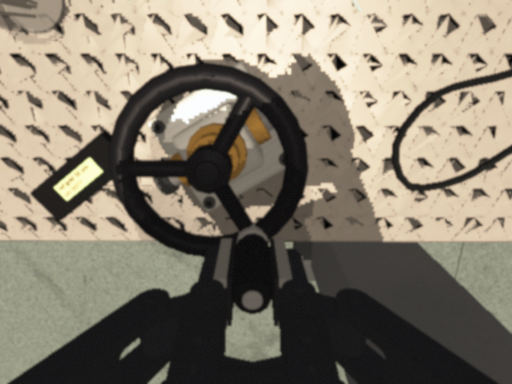

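One full turn, back at the stop's handle position. Repeat once.

play_rows(
  targets="0.0089 0.0109 0 0 0.95;0.0207 0.0186 0 0 0.95;0.0343 0.0222 0 0 0.95;0.0484 0.0214 0 0 0.95;0.0615 0.0164 0 0 0.95",
)

```text
time_s: 13.8
position: [0.4885, 0.3071, 0.1036]
tool_rot: [[1.0, 0.0, -0.001], [0.0, -1.0, 0.0], [-0.001, -0.0, -1.0]]
ft_force: [-7.6, 6.0, 10.4]
grip_width: 0.0169
```

play_rows(
  targets="0.0109 -0.0089 0 0 0.95;0.0186 -0.0207 0 0 0.95;0.0222 -0.0343 0 0 0.95;0.0214 -0.0484 0 0 0.95;0.0164 -0.0615 0 0 0.95",
)

```text
time_s: 14.3
position: [0.5055, 0.3684, 0.1036]
tool_rot: [[1.0, 0.0, 0.001], [0.0, -1.0, -0.001], [0.001, 0.001, -1.0]]
ft_force: [-4.1, -6.1, 9.9]
grip_width: 0.0169
```

play_rows(
  targets="-0.0089 -0.0109 0 0 0.95;-0.0207 -0.0186 0 0 0.95;-0.0343 -0.0222 0 0 0.95;-0.0484 -0.0214 0 0 0.95;-0.0615 -0.0164 0 0 0.95",
)

```text
time_s: 14.8
position: [0.444, 0.3858, 0.1037]
tool_rot: [[1.0, 0.001, 0.004], [0.001, -1.0, 0.002], [0.004, -0.002, -1.0]]
ft_force: [6.4, -4.1, 4.8]
grip_width: 0.0167
```

play_rows(
  targets="-0.0109 0.0089 0 0 0.95;-0.0186 0.0207 0 0 0.95;-0.0222 0.0343 0 0 0.95;-0.0214 0.0484 0 0 0.95;-0.0164 0.0615 0 0 0.95",
)

```text
time_s: 15.3
position: [0.427, 0.3238, 0.1037]
tool_rot: [[1.0, 0.001, 0.001], [0.001, -1.0, 0.002], [0.001, -0.002, -1.0]]
ft_force: [3.7, 6.8, 4.9]
grip_width: 0.0169
```

play_rows(
  targets="0 0 0 0 0.95;0 0 0 0 0.95;0 0 0 0 0.95;0 0 0 0 0.95;0 0 0 0 0.95",
)

```text
time_s: 15.8
position: [0.4275, 0.3231, 0.1036]
tool_rot: [[1.0, 0.001, 0.001], [0.001, -1.0, -0.001], [0.001, 0.001, -1.0]]
ft_force: [-0.5, -4.4, 9.4]
grip_width: 0.0168
```

Run:
```python
from h import *
im,T=wshot("w12"); s=status.observe();print(T[:3,3],s["ft_force"],s["grip_width"],s["qvel"])
P=T[:2,3]-[.4663,.3462]; print(np.hypot(*P),np.degrees(np.arctan2(P[1],P[0])))
for n in("top","scene"):
    i=eyes.get_image(n); cv2.imwrite(f"pics/{n}12.png",i["pixels"][:,:,::-1])
```

```text
[0.42754901 0.32312328 0.10362721] [-0.28177256 -2.19985587  9.05274555] 0.017392688942623 [-0.06429232 -0.04370539  0.01504278 -0.12252891 -0.01967462 -0.02049525]
0.04510181631166833 -149.225647954313
```

View pics/w12.png

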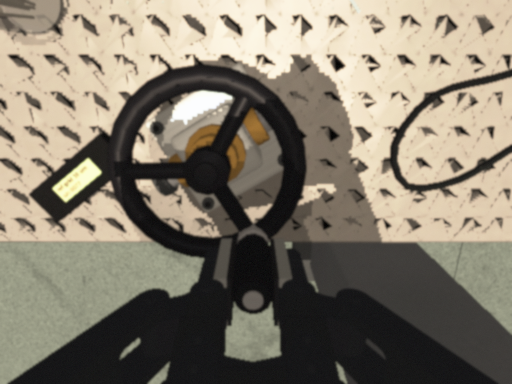

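View pics/top12.png

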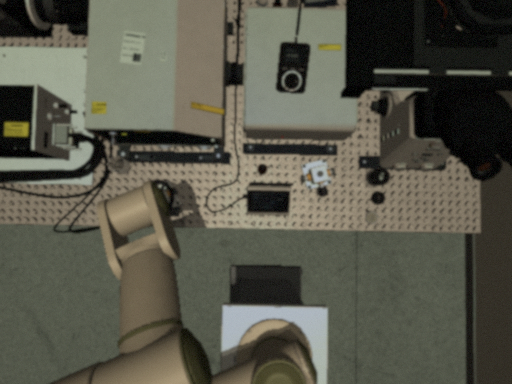

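```bash
python3 -c "
from h import *
print(env.close_job())"
```

```text
the job is handed in; nothing more can be done
None
```

The air supply reset is finished and the job is handed in, at about 16 s of the 72 s allowed. The hand-in gave no verdict, so what follows is from my own checks.

- **Purge knob:** I pulled it out 28.1 mm until it stopped, then pushed it home. The tool came back to within 0.3 mm of where it started, and the wrist picture after release matched the one from before the pull. In the final top view the knob is still in its home place.
- **Shutting the wheel:** I turned it clockwise to a hard stop. At the stop, about 31 N moved the handle only 0.3 mm, with the handle direction at about -150°.
- **Two turns open:** I carried the handle exactly two circles counter-clockwise. It ended at -149.2°, within about 1° of the stop direction; the tolerance is 12.6°. It never went noticeably past that point.
- **Final hold:** The gripper still holds the handle at 35 N with a 17 mm opening. The arm was at rest, with only about 2 N sideways force and a steady 9 N vertical.
- **Bystanders:** They look unmoved in the final top and wrist pictures. The swabs are partly hidden by the arm or cut off in both, so I could only partly check them. I did not measure any of the distances.

The valve's yaw, read roughly from the picture, was about 34° against 30° implied by the stop. I went by the stop. No check failed.

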